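# Mix a water sample on the vortex mixer and set it on the balance

## Robot

A 6-joint arm with a two-finger parallel gripper is mounted at the origin on the work surface. World frame = base frame: x ahead of the robot, y to its left, z up, the work surface at z = 0. Lengths are in m, angles in rad, forces in N, time in s.
With the tool pointing down it reaches from about 0.35 to 0.975 m from the base axis. Payload 4.9 kg.
Tool frame: the origin (TCP) lies midway between the tips of the shut fingers; the grasp point (between the pads) lies 19 mm behind it; z points along the fingers, y is the line along which they close (so a half turn about z gives the same grasp; the last joint's range is limited). The gripper opens to 85 mm and grips with 20 to 120 N. Pads are 22 mm wide; open, the fingers measure 114 mm over their backs; the gripper's body (76 mm by 85 mm) begins 54 mm behind the grasp point. The pads swing forward as they close: fully open they stand 13 mm farther back than shut.
Start: joints at [1.033, 0.053, 1.613, -0, 1.476, -0.119], TCP at [0.254, 0.571, 0.231] pointing down, gripper open.
Joint ranges: [-3.01, 3.01], [-1.01, 2.22], [0.06, 2.58], [-1.02, 4.17], [0.09, 2.62], [-3.14, 3.14]. Speed limits (rad/s): [2.57, 2.57, 3.14, 3.14, 3.14, 3.14].

## Interface

Orientations are given as a rotation vector (axis times angle).
In Python, from station import ctrl, optics, job gives the robot as it stands.
- The arm moves only by the shell command python3 -m jog 'ROWS' [OPENING] [FORCE]. ROWS is JSON, a list of rows, each a list of 2 entries, a list of its own where there are three numbers: the shift along the tool's x, y, z in m, then the turn, a rotation vector about the tool's x, y, z in rad. A call has 1 to 5 rows; each row is the pose to reach, as a shift and turn from the pose commanded when the call began, along the tool's axes at that moment; what a row does not reach only later rows make up. A row lasts 1/10 s, in which the tool goes at most 50 mm and 8.59 degrees, less where a joint would pass 70% of its speed; a pose out of reach is approached as far as the arm can. A call with a gripper value outside its range is refused whole. OPENING is the opening, from 0 (shut) to 1 (fully open), set as the call begins (- or left out, the last holds). The fingers move at their own pace and stop on an object; FORCE is the grip in N (left out, the last holds). Time passes only in rows, so rows that repeat a pose let the fingers close. It gives the time, the measured TCP pose, the force, the opening and the grip force at its end, in the units of the state.
- ctrl.get_obs(): the state, without advancing time (a new reading comes with each control period).
- optics.get_image(name): name is "side" or "top"; returns a dict with "image" (400x640x3 uint8, blue, green, red), "fx", "fy", "cx", "cy" (pixels), "rvec" (rotation vector, rad) and "tvec" (3), from world to camera coordinates, as OpenCV has them. Camera axes: x right, y down, z forward; pixel columns grow to the right and rows downward; lengths in m; the calibration is good to about 2 mm. A picture is of the moment at which its call begins. There is no depth.
- job.finish_job(): hands the job in; it is judged then, once.
The state is a dict: "t": time; "q": joint angles; "dq": joint speeds; "effort": joint torques, N m; "tool_pos": TCP position; "tool_rot": TCP orientation; "contact_force": force on the tool from outside, world axes, zero at the start; "wrist_torque": the same for the moment, N m; "opening": finger opening in m; "grip_force": force on a finger pad.
Only numpy, scipy, OpenCV 4.12 (cv2) and the standard library are available. Lean on these libraries where they do the work, as an engineer would, in place of code of your own. Each camera call takes 0.05 s, during which the arm holds its last target. There are 200 camera calls.

## Task

Mix the amber sample bottle: hold it upright in the gripper on the orange pad of the vortex mixer and press the pad fully down, without a break, for about two seconds. Then slide the balance's glass roof open (before or after mixing, as you like), stand the bottle upright and wholly on the round metal pan without dropping it, and slide the roof fully shut over it. Leave the white bottle and the clear bottle where they stand.

Things in the scene. Friction and masses are not known exactly. Their poses are not given: they have to be found in the camera images.
- sample_bottle: The sample: amber-brown closed bottle with white cap and paper label, about 180 g. Upright cylinder 50 mm in diameter up to 70 mm, then a shoulder and a 34 mm cap from 80 mm to its top at 97 mm. Origin at the centre of its underside, z up. It starts on the bench in one of three places in the middle, with the white and clear bottles in the other two.
- white_bottle: White bottle of the same shape and size, white cap, grey band; a bystander. Origin at the centre of its underside.
- clear_bottle: Clear pale bottle of the same shape and size, blue cap and blue band; a bystander. Origin at the centre of its underside.
- mixer: Vortex mixer fixed to the bench: white round housing 140 mm in diameter, 98 mm high, with a small grey control panel towards its own -x; above it an orange sprung pad. Origin on the bench under the pad's centre. It may stand left or right of the bottles.
- pad_top (a point): Centre of the top face of the mixer's orange round flat pad (72 mm in diameter), 125 mm above the bench when up; moves down with the pad.
- mixer_pad (a joint): How far the sprung pad is pressed down: 0 up, 0.009 m fully down. It springs up; it starts to move at about 4 N and is fully down at about 10 N.
- balance: Balance fixed to the bench on the other side: white base 360 (its x) by 210 mm (y), 60 mm high, display at its -x end. On it a glass draught shield, inside 184 (x) by 200 mm (y) around the pan, walls 5 mm thick, up to 187 mm above the bench, closed above by a sliding glass roof. Origin on the bench under the pan's centre; x is the way the roof opens, z up.
- pan_centre (a point): Centre of the top face of the round dark-grey steel pan (120 mm in diameter, 75 mm above the bench) inside the shield.
- roof (a joint): How far the glass roof has slid along the balance's +x: 0 shut, 0.15 m fully open (the opening over the pan is then 150 mm long in x, from the front wall to 58 mm beyond the pan's centre). Friction about 1.5 N; it stays where it is left.
- roof_handle (a point): Top centre of the roof's blue upright handle bar: 14 mm thick along the balance's x, 70 mm long along its y, its top at 225 mm and the roof's face at 194 mm above the bench; 60 mm on the -x side of the pan's centre when the roof is shut. Moves with the roof.
There are look-alikes about, which are no part of the job. What is shaped like the sample_bottle but purple is not meant.

How it is judged:
By the outcome, as a careful person would: the job done as asked, in the order asked, and still so for the second after the job is handed in, with the robot touching nothing.
It also fails if it takes over 72 s, if anything falls off the work surface, if the arm or the gripper's body presses on something with over 40 N, if the wrist force passes 120 N, or if a joint passes its speed limit or range.

## Working session

There is one attempt and no reset: what is moved stays moved. The work goes in short steps, Python scripts to look and compute and a shell command to move; the robot and the scene stay as the last step left them, time stands still between calls to the robot, and variables do not carry over. Pictures are saved under pics/ and viewed, at most 10 in all, crops included, and the job is handed in when it is done.

```bash
ls; mkdir -p pics
python3 - <<'E'
from station import ctrl, optics
import cv2,numpy as np
for n in("side","top"):
    d=optics.get_image(n); cv2.imwrite(f"pics/{n}0.png",d["image"]); print(n,{k:np.round(d[k],4).tolist() for k in d if k!="image"})
o=ctrl.get_obs();print(o)
E
```

```text
pics
side {'fx': 377.7725, 'fy': 377.7725, 'cx': 316.7343, 'cy': 194.6828, 'rvec': [0.2851, -2.6393, 1.51], 'tvec': [0.5102, 0.1876, 0.8166]}
top {'fx': 447.029, 'fy': 447.029, 'cx': 319.2046, 'cy': 198.1566, 'rvec': [2.1833, -2.2081, 0.0529], 'tvec': [0.0002, 0.5312, 1.0592]}
{'t': 0.1, 'q': array([ 1.03301638e+00,  5.33032725e-02,  1.61416451e+00, -1.94200668e-05,
        1.47599771e+00, -1.18989472e-01]), 'dq': array([ 0.00033156,  0.00111465, -0.00334001, -0.00048812, -0.00083945,
       -0.00144946]), 'effort': array([ 1.49878906e-04, -3.94903994e+01, -3.71363676e+01, -1.38767864e-04,
        3.96629650e-03,  1.26456175e-05]), 'tool_pos': array([0.25386598, 0.57049872, 0.23017358]), 'tool_rot': array([-6.52912926e-01, -3.07239670e+00,  2.79391161e-03]), 'contact_force': array([ 0.87033052, -0.29876011,  0.35422826]), 'wrist_torque': array([ 0.01170381, -0.02322959,  0.03130432]), 'grip_force': 0.0, 'opening': 0.0847824634422191}
```

View pics/side0.png

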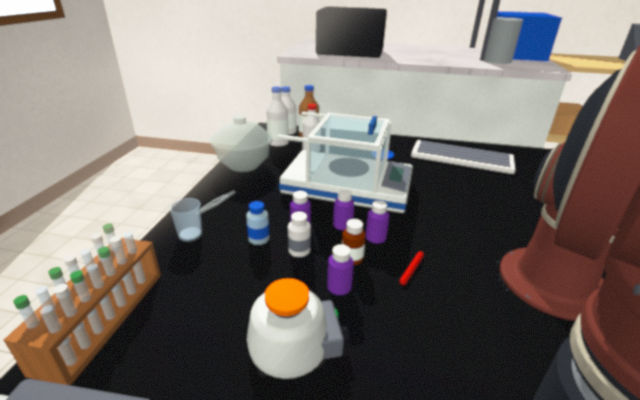

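View pics/top0.png

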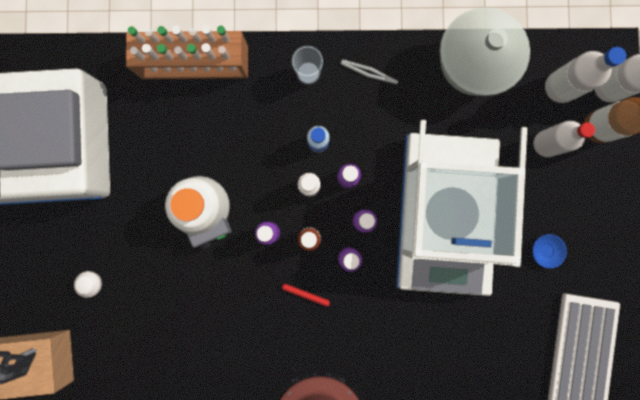

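The side view shows the mixer pad at (287,297), the balance at (350,165) with its blue handle at (373,124), and the gripper out of the way. In the top view the pad is at (187,205), the pan at (452,213) and the handle at (471,242).

Bottle candidates in the top view: amber-brown at (309,239), purple at (267,233), (365,221), (349,174) and (349,259), white at (309,184), clear with blue cap at (318,137). The one at (309,239), seen at (353,243) from the side, fits because it is brown with a white cap and paper label. I'll confirm it in a crop while measuring.

```bash
cat > h.py <<'E'
from station import ctrl, optics
import cv2,numpy as np
from scipy.spatial.transform import Rotation as R
def cast(d,p,z):
    Rm=cv2.Rodrigues(np.array(d["rvec"]))[0]; t=np.array(d["tvec"]).ravel()
    r=Rm.T@np.array([(p[0]-d["cx"])/d["fx"],(p[1]-d["cy"])/d["fy"],1]); c=-Rm.T@t
    return c+r*(z-c[2])/r[2]
def proj(d,P): return cv2.projectPoints(np.array([P],float),np.array(d["rvec"]),np.array(d["tvec"]),np.array([[d["fx"],0,d["cx"]],[0,d["fy"],d["cy"]],[0,0,1.]]),None)[0].ravel()
def blobs(d,lo,hi,box,mn=15):
    x0,y0,x1,y1=box; m=cv2.inRange(cv2.cvtColor(d["image"],cv2.COLOR_BGR2HSV)[y0:y1,x0:x1],lo,hi)
    n,l,s,c=cv2.connectedComponentsWithStats(m)
    return [(c[i]+[x0,y0],s[i,4],cv2.minAreaRect(np.argwhere(l==i)[:,::-1].astype(np.float32)+[x0,y0])) for i in range(1,n) if s[i,4]>=mn]
E
python3 - <<'E'
from h import *
np.set_printoptions(precision=4,suppress=True)
S=optics.get_image("side");T=optics.get_image("top")
for nm,lo,hi,bt,bs,z in [("pad",(5,150,120),(22,255,255),(150,170,240,250),(240,260,340,330),.125),
  ("handle",(100,120,60),(125,255,255),(430,225,510,255),(360,110,385,140),.21),
  ("cap",(0,0,150),(179,90,255),(295,225,325,252),(343,217,366,236),.097),
  ("pan",(0,0,60),(179,80,150),(420,180,485,245),None,.075)]:
    for d,b in((T,bt),(S,bs)):
        if b is None: continue
        for c,a,r in blobs(d,lo,hi,b,12): print(nm,"T" if d is T else "S",c,a,[np.round(v,1) for v in r],cast(d,c,z))
# balance base front edges at z=.06 and shield top corners z=.187/.194
for n,p,z in [("base corner",(400,292),.06),("base bl",(492,297),.06),("base tl",(409,135),.06),("base tr",(499,140),.06),
 ("sh bl",(414,258),.187),("sh br",(521,264),.187),("railtl",(423,122),.19),("railtr",(524,128),.19)]: print(n,cast(T,p,z))
a=cv2.resize(T["image"][210:275,255:375],None,fx=4,fy=4,interpolation=2);b=cv2.resize(S["image"][185:295,320:400],(189,260))
c=cv2.resize(T["image"][110:310,390:540],None,fx=2.2,fy=2.2,interpolation=2)
o=np.zeros((440,800,3),np.uint8);o[:260,:480]=a;o[180:440,270:459]=b;o[:440,470:800]=c
cv2.imwrite("pics/crop1.png",o)
E
```

```text
Traceback (most recent call last):
  File "h.py", line 12, in blobs
    return [(c[i]+[x0,y0],s[i,4],cv2.minAreaRect(np.argwhere(l==i)[:,::-1].astype(np.float32)+[x0,y0])) for i in range(1,n) if s[i,4]>=mn]
                                 ~~~~~~~~~~~~~~~^^^^^^^^^^^^^^^^^^^^^^^^^^^^^^^^^^^^^^^^^^^^^^^^^^^^^^
cv2.error: OpenCV(4.12.0) /io/opencv/modules/imgproc/src/convhull.cpp:143: error: (-215:Assertion failed) total >= 0 && (depth == CV_32F || depth == CV_32S) in function 'convexHull'
```

```bash
sed -i 's/np.argwhere(l==i)\[:,::-1\].astype(np.float32)+\[x0,y0\]/(np.argwhere(l==i)[:,::-1]+[x0,y0]).astype(np.float32)/' h.py
python3 - <<'E'
from h import *
np.set_printoptions(precision=4,suppress=True)
S=optics.get_image("side");T=optics.get_image("top")
for nm,lo,hi,bt,bs,z in [("pad",(5,150,120),(22,255,255),(150,170,240,250),(240,260,340,330),.125),
  ("handle",(100,120,60),(125,255,255),(430,225,510,255),(360,110,385,140),.21),
  ("cap",(0,0,150),(179,90,255),(295,225,325,252),(343,217,366,236),.097),
  ("pan",(0,0,60),(179,80,150),(420,180,485,245),None,.075)]:
    for d,b in((T,bt),(S,bs)):
        if b is None: continue
        for c,a,r in blobs(d,lo,hi,b,12): print(nm,"T" if d is T else "S",c,a,[np.round(v,1) for v in r],cast(d,c,z))
for n,p,z in [("base corner",(400,292),.06),("base bl",(492,297),.06),("base tl",(409,135),.06),("base tr",(499,140),.06),
 ("sh bl",(414,258),.187),("sh br",(521,264),.187),("railtl",(423,122),.19),("railtr",(524,128),.19)]: print(n,cast(T,p,z))
a=cv2.resize(T["image"][210:275,255:375],None,fx=4,fy=4,interpolation=2);b=cv2.resize(S["image"][185:295,320:400],(189,260))
c=cv2.resize(T["image"][110:310,390:540],None,fx=2.2,fy=2.2,interpolation=2)
o=np.zeros((560,800,3),np.uint8);o[:260,:480]=a;o[280:540,200:389]=b;o[:440,470:800]=c
cv2.imwrite("pics/crop1.png",o)
E
```

```text
pad T [186.6887 204.2033] 787 [array([186.5, 204. ]), array([30., 31.]), np.float64(90.0)] [0.5158 0.2788 0.125 ]
pad S [286.3722 296.1927] 1365 [array([286., 297.]), array([38., 44.]), np.float64(90.0)] [0.513  0.2854 0.125 ]
handle T [471.5187 241.9412] 187 [array([471.5, 241.9]), array([37.3,  5.1]), np.float64(4.1)] [ 0.4327 -0.3017  0.21  ]
handle S [371.9359 125.2179] 78 [array([371.9, 125.3]), array([ 5.1, 17.7]), np.float64(18.4)] [ 0.4323 -0.2939  0.21  ]
cap T [308.5302 239.3349] 215 [array([308.5, 239. ]), array([16., 15.]), np.float64(90.0)] [0.4365 0.0186 0.097 ]
cap S [353.6651 225.9907] 215 [array([354. , 226.5]), array([15., 16.]), np.float64(90.0)] [0.4353 0.0298 0.097 ]
pan T [454.3793 238.8276] 29 [array([455.5, 238.3]), array([ 8., 13.]), np.float64(48.8)] [ 0.4331 -0.3088  0.075 ]
base corner [ 0.3135 -0.1868  0.06  ]
base bl [ 0.3    -0.3952  0.06  ]
base tl [ 0.6725 -0.2149  0.06  ]
base tr [ 0.6585 -0.4222  0.06  ]
sh bl [ 0.4009 -0.1938  0.187 ]
sh br [ 0.3866 -0.4068  0.187 ]
railtl [ 0.674  -0.2173  0.19  ]
railtr [ 0.6594 -0.4206  0.19  ]
```

View pics/crop1.png

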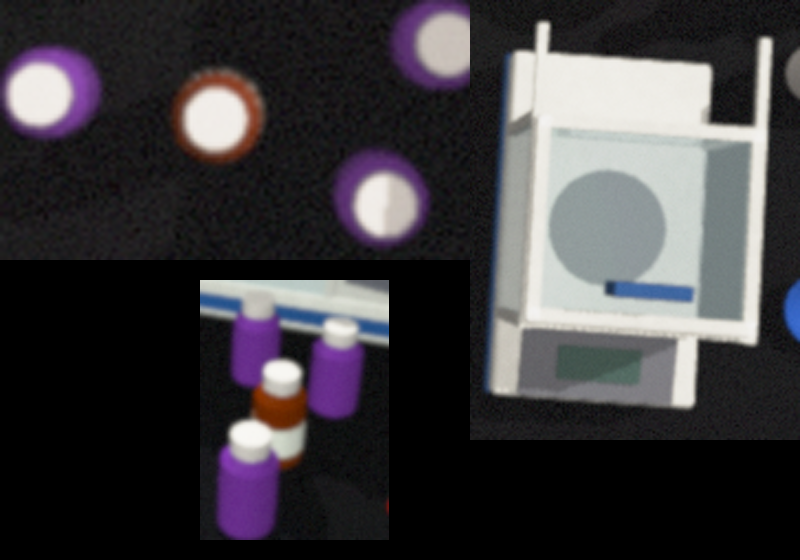

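The crop confirms it: the brown bottle at top (309,239) has a white cap and label, and the look-alikes around it are purple. Measurements check out against the given sizes: base 360×209 mm, balance yaw about -4.3°, handle at about (0.432,-0.302). I'll set out to open the roof first.

```bash
cat > go.py <<'E'
import sys
from h import *
o=ctrl.get_obs(); p,M=np.array(o["tool_pos"]),R.from_rotvec(o["tool_rot"]).as_matrix()
a=list(map(float,sys.argv[1:])); yaw=np.radians(a[3] if len(a)>3 else -4.3)
y=np.array([np.cos(yaw),np.sin(yaw),0]);z=np.array([0,0,-1.]);D=np.c_[np.cross(y,z),y,z]
np.set_printoptions(precision=4,suppress=True)
print("t",round(o["t"],2),"pos",p,"shift",M.T@(np.array(a[:3])-p),"turn",R.from_matrix(M.T@D).as_rotvec(),"F",np.array(o["contact_force"]),"q1,6",o["q"][[0,5]],"op",round(o["opening"],4),round(o["grip_force"],1))
E
python3 -m jog '[[[-0.02,-0.03,-0.02],[0,0,0.1]],[[-0.05,-0.07,-0.04],[0,0,0.25]],[[-0.08,-0.11,-0.06],[0,0,0.4]],[[-0.11,-0.15,-0.07],[0,0,0.55]],[[-0.14,-0.18,-0.07],[0,0,0.7]]]' 1 && python3 go.py 0.432 -0.302 0.30
```

```text
t: 0.8
tool_pos: [0.3089, 0.3492, 0.3036]
tool_rot: [1.673, 2.658, 0.006]
contact_force: [1.5, 0.2, -0.2]
opening: 0.0856
grip_force: 0.0
t 0.8 pos [0.3089 0.3492 0.3036] shift [-0.6404 -0.1707  0.0024] turn [ 0.0036 -0.0018  0.5224] F [ 1.5477  0.2396 -0.1884] q1,6 [0.6868 0.2395] op 0.0856 0.0
```

Run:
```python
from h import *
T=optics.get_image("top")
print(cast(T,(452.3,213.6),.075), cast(T,(471,240),.225), [cast(T,p,.097).round(3) for p in((267,233),(365,221),(349,174),(349,259),(309,184))])
```

```text
[ 0.48982866 -0.30564433  0.075     ] [ 0.43718153 -0.29571103  0.225     ] [array([0.451, 0.11 , 0.097]), array([ 0.475, -0.106,  0.097]), array([ 0.58 , -0.073,  0.097]), array([ 0.392, -0.07 ,  0.097]), array([0.559, 0.016, 0.097])]
```

```bash
python3 -m jog '[[[-0.04,-0.01,0],[0,0,0.12]],[[-0.09,-0.02,0],[0,0,0.25]],[[-0.14,-0.035,0],[0,0,0.38]],[[-0.18,-0.05,0],[0,0,0.5]],[[-0.22,-0.06,0],[0,0,0.52]]]' && python3 go.py 0.431 -0.301 0.30
```

```text
t: 1.35
tool_pos: [0.3504, 0.1244, 0.3015]
tool_rot: [2.298, 2.141, 0.002]
contact_force: [0.7, 0.7, -0.2]
opening: 0.0853
grip_force: 0.0
t 1.35 pos [0.3504 0.1244 0.3015] shift [-0.4187  0.1103  0.0015] turn [ 0.0013 -0.0001  0.0046] F [ 0.7083  0.6866 -0.2166] q1,6 [0.1403 0.2107] op 0.0853 0.0
```

```bash
python3 -m jog '[[[-0.045,0.015,0],[0,0,0]],[[-0.09,0.03,0],[0,0,0]],[[-0.135,0.045,0],[0,0,0]],[[-0.18,0.06,0],[0,0,0]],[[-0.22,0.07,0],[0,0,0]]]' && python3 -m jog '[[[-0.045,0.01,0],[0,0,0]],[[-0.09,0.02,0],[0,0,0]],[[-0.135,0.03,0],[0,0,0]],[[-0.17,0.035,0],[0,0,0]],[[-0.199,0.04,0],[0,0,0]]]' && python3 -m jog '[[[0,0,0],[0,0,0]],[[0,0,0],[0,0,0]]]'>/dev/null; python3 go.py 0.431 -0.301 0.207
python3 - <<'E'
from h import *
for n in("side","top"):
    d=optics.get_image(n); 
    for c,a,r in blobs(d,(100,120,60),(125,255,255),(430,215,510,265) if n=="top" else (350,90,395,145),8): print(n,c,a,cast(d,c,.215))
    cv2.imwrite(f"pics/{n}1.png",d["image"])
a=cv2.imread("pics/top1.png")[110:310,380:580];b=cv2.imread("pics/side1.png")[50:200,290:440]
cv2.imwrite("pics/two1.png",np.hstack([cv2.resize(a,(400,400)),cv2.resize(b,(400,400))]))
E
```

```text
t: 1.85
tool_pos: [0.4057, -0.1004, 0.3013]
tool_rot: [2.296, 2.143, 0.001]
contact_force: [0.7, 0.3, 0.2]
opening: 0.0855
grip_force: 0.0
t: 2.35
tool_pos: [0.4317, -0.3015, 0.3009]
tool_rot: [-2.297, -2.143, 0.0]
contact_force: [0.0, 0.8, 0.6]
opening: 0.0858
grip_force: 0.0
t 2.55 pos [ 0.4318 -0.2995  0.3009] shift [-0.0017 -0.0006  0.0939] turn [-0.0007 -0.001   0.0061] F [-0.0352 -0.5859  0.909 ] q1,6 [-0.7482 -0.6792] op 0.0855 0.0
side [371.87654321 125.27160494] 81 [ 0.43175581 -0.2795237   0.215     ]
top [471.5106383  241.92553191] 188 [ 0.43297925 -0.2999565   0.215     ]
```

View pics/two1.png

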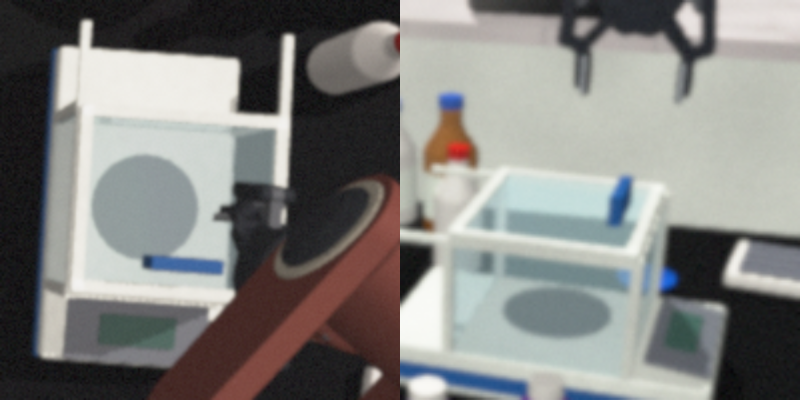

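Run:
```python
from h import *
p=np.array([.4318,-.2995,.3009])
for n,x0,y0,s in(("top",380,110,2),("side",290,50,400/150)):
    d=optics.get_image(n)
    for q in (p,p+[0.043,-.003,.013],p-[0.043,-.003,-.013],[.431,-.301,.225]):
        u=proj(d,q); print(n,u.round(1),((u-[x0,y0])*s+[400*(n=="side"),0]).round(0))
```

```text
top [487.9 245. ] [216. 270.]
top [491.8 220.3] [224. 221.]
top [489.8 270.7] [220. 321.]
top [473.9 243.2] [188. 266.]
side [375.5  91.4] [628. 110.]
side [359.6  84.9] [585.  93.]
side [392.6  87.8] [674. 101.]
side [373.1 119.1] [622. 184.]
```

The picture shows the open fingers above the handle, at crop (222,215) top and (583,80)/(683,85) side. That agrees with the projected TCP, so I'm going down to grip the handle.

```bash
python3 -m jog '[[[0,0,0.03],[0,0,0]],[[-0.001,-0.001,0.06],[0,0,0]],[[-0.001,-0.001,0.08],[0,0,0]],[[-0.001,-0.001,0.093],[0,0,0]],[[-0.001,-0.001,0.093],[0,0,0]]]' && python3 -m jog '[[[0,0,0],[0,0,0]],[[0,0,0],[0,0,0]],[[0,0,0],[0,0,0]],[[0,0,0],[0,0,0]],[[0,0,0],[0,0,0]]]' 0 20 && python3 go.py 0.431 -0.301 0.207
```

```text
t: 3.25
tool_pos: [0.4302, -0.2989, 0.2063]
tool_rot: [-2.292, -2.143, 0.0]
contact_force: [-0.6, 0.0, 0.4]
opening: 0.0851
grip_force: 0.0
t: 3.75
tool_pos: [0.4313, -0.3005, 0.209]
tool_rot: [2.295, 2.143, 0.001]
contact_force: [-1.4, 0.6, 5.8]
opening: 0.0131
grip_force: 23.0
t 3.75 pos [ 0.4313 -0.3005  0.209 ] shift [-0.0005 -0.0002  0.002 ] turn [0.0012 0.0007 0.0068] F [-1.3861  0.6456  5.7709] q1,6 [-0.7503 -0.6821] op 0.0131 23.0
```

```bash
python3 -m jog '[[[0,0.01,-0.004],[0,0,0]],[[0,0.035,-0.004],[0,0,0]],[[0,0.065,-0.004],[0,0,0]],[[0,0.095,-0.004],[0,0,0]],[[0,0.115,-0.004],[0,0,0]]]' && python3 -m jog '[[[0,0.015,0],[0,0,0]],[[0,0.025,0],[0,0,0]],[[0,0.032,0],[0,0,0]],[[0,0.035,0],[0,0,0]],[[0,0.035,0],[0,0,0]]]' && python3 go.py 0.581 -0.3125 0.207
```

```text
t: 4.25
tool_pos: [0.5456, -0.3096, 0.2092]
tool_rot: [-2.296, -2.142, 0.008]
contact_force: [-2.2, -8.2, -7.6]
opening: 0.0137
grip_force: 21.6
t: 4.75
tool_pos: [0.58, -0.3125, 0.2092]
tool_rot: [-2.297, -2.142, 0.007]
contact_force: [0.6, -7.4, -9.1]
opening: 0.0134
grip_force: 21.2
t 4.75 pos [ 0.58   -0.3125  0.2092] shift [0.     0.001  0.0022] turn [-0.0033  0.0029  0.0053] F [ 0.5894 -7.4105 -9.125 ] q1,6 [-0.6052 -0.535 ] op 0.0134 21.2
```

```bash
python3 -m jog '[[[0,0,0],[0,0,0]],[[0,0,0],[0,0,0]],[[0,0,0],[0,0,0]],[[0,0,-0.03],[0,0,0]],[[0,0,-0.07],[0,0,0]]]' 1 >/dev/null && python3 -m jog '[[[0.02,-0.01,-0.02],[0,0,0]],[[0.06,-0.03,-0.02],[0,0,0]],[[0.1,-0.05,-0.02],[0,0,0]],[[0.14,-0.07,-0.02],[0,0,0]],[[0.18,-0.09,-0.02],[0,0,0]]]' && python3 go.py 0.4365 0.0186 0.2
python3 - <<'E'
from h import *
d=optics.get_image("top")
for c,a,r in blobs(d,(100,120,60),(125,255,255),(430,170,530,265),8): print(c,a,cast(d,c,.217))
for c,a,r in blobs(d,(0,0,150),(179,90,255),(295,225,325,252),30): print("cap",c,a,cast(d,c,.097))
E
```

```text
t: 5.75
tool_pos: [0.5024, -0.123, 0.3031]
tool_rot: [2.295, 2.144, 0.002]
contact_force: [0.3, 0.2, -0.5]
opening: 0.0854
grip_force: 0.0
t 5.75 pos [ 0.5024 -0.123   0.3031] shift [ 0.1368 -0.0755  0.103 ] turn [ 0.0016 -0.      0.007 ] F [ 0.3465  0.2326 -0.5484] q1,6 [-0.3844 -0.3163] op 0.0854 0.0
cap [308.5255814  239.33488372] 215 [0.43652996 0.01862053 0.097     ]
```

```bash
python3 -m jog '[[[0.03,-0.018,0],[0,0,0]],[[0.065,-0.036,0],[0,0,0]],[[0.1,-0.055,0.02],[0,0,0]],[[0.125,-0.069,0.05],[0,0,0]],[[0.136,-0.075,0.09],[0,0,0]]]' && python3 -m jog '[[[0,0,0],[0,0,0]],[[0,0,0],[0,0,0]],[[0,0,0],[0,0,0]]]' >/dev/null; python3 go.py 0.4365 0.0186 0.031
python3 - <<'E'
from h import *
S=optics.get_image("side");T=optics.get_image("top")
cv2.imwrite("pics/two2.png",np.hstack([cv2.resize(T["image"][140:300,250:410],(400,400)),cv2.resize(S["image"][120:300,270:450],(400,400))]))
E
```

```text
t: 6.3
tool_pos: [0.4381, 0.018, 0.2144]
tool_rot: [2.289, 2.145, 0.008]
contact_force: [0.2, -0.6, -0.2]
opening: 0.0852
grip_force: 0.0
t 6.6 pos [0.4392 0.0153 0.2154] shift [ 0.0032 -0.0038  0.1844] turn [0.0046 0.0005 0.0063] F [0.7708 0.1292 0.0892] q1,6 [-0.1347 -0.066 ] op 0.0851 0.0
```

View pics/two2.png

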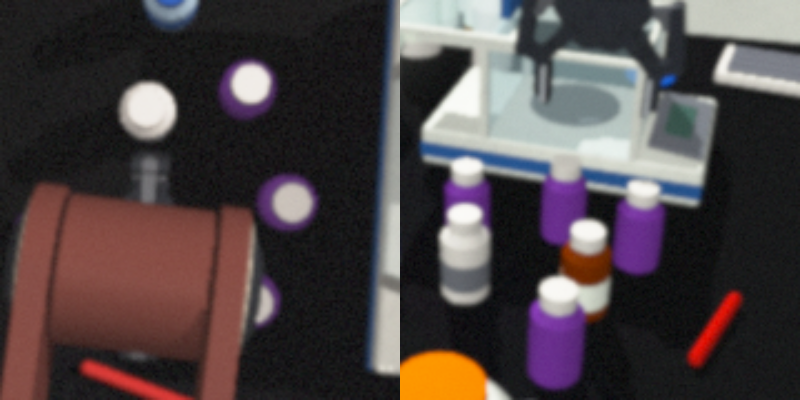

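The gripper is over the amber bottle: the finger is at crop (148,180), column 309 as for the cap, and the bottle is at (587,270) in the side crop. Nothing lies in the fingers' way, so I'm descending to grasp.

```bash
python3 -m jog '[[[0.002,-0.002,0.03],[0,0,0]],[[0.003,-0.004,0.075],[0,0,0]],[[0.003,-0.004,0.12],[0,0,0]],[[0.003,-0.004,0.16],[0,0,0]],[[0.003,-0.004,0.184],[0,0,0]]]' && python3 -m jog '[[[0,0,0],[0,0,0]],[[0,0,0],[0,0,0]]]' && python3 -m jog '[[[0,0,0],[0,0,0]],[[0,0,0],[0,0,0]],[[0,0,0],[0,0,0]],[[0,0,0],[0,0,0]],[[0,0,0],[0,0,0]]]' 0 50 && python3 go.py 0.4365 0.0186 0.031
```

```text
t: 7.2
tool_pos: [0.4332, 0.0188, 0.0265]
tool_rot: [-2.296, -2.142, 0.002]
contact_force: [-0.8, -0.4, 0.3]
opening: 0.0853
grip_force: 0.0
t: 7.4
tool_pos: [0.435, 0.0187, 0.0295]
tool_rot: [2.296, 2.143, 0.001]
contact_force: [-1.4, -0.0, 0.4]
opening: 0.0853
grip_force: 0.0
t: 7.9
tool_pos: [0.4347, 0.0191, 0.0296]
tool_rot: [2.294, 2.143, 0.002]
contact_force: [0.3, -0.7, 6.1]
opening: 0.0485
grip_force: 51.8
t 7.9 pos [0.4347 0.0191 0.0296] shift [-0.0004  0.0018 -0.0014] turn [0.0023 0.0003 0.0071] F [ 0.3398 -0.7052  6.0538] q1,6 [-0.1273 -0.0593] op 0.0485 51.8
```

```bash
python3 -m jog '[[[0,0,-0.015],[0,0,0]],[[0,0,-0.045],[0,0,0]],[[0,0,-0.085],[0,0,0]],[[0,0,-0.125],[0,0,0]],[[0,0,-0.16],[0,0,0]]]' && python3 -m jog '[[[0.02,0.006,-0.01],[0,0,0]],[[0.055,0.017,-0.01],[0,0,0]],[[0.09,0.028,-0.01],[0,0,0]],[[0.125,0.039,-0.01],[0,0,0]],[[0.16,0.05,-0.01],[0,0,0]]]' && python3 go.py 0.5155 0.280 0.18
```

```text
t: 8.4
tool_pos: [0.4332, 0.0194, 0.1897]
tool_rot: [2.295, 2.145, 0.0]
contact_force: [1.1, 0.6, -0.9]
opening: 0.0488
grip_force: 52.1
t: 8.9
tool_pos: [0.4941, 0.177, 0.1975]
tool_rot: [-2.295, -2.145, 0.002]
contact_force: [0.4, -0.2, -1.0]
opening: 0.0488
grip_force: 52.2
t 8.9 pos [0.4941 0.177  0.1975] shift [0.1043 0.0143 0.0174] turn [-0.0011  0.0004  0.0072] F [ 0.447  -0.1702 -1.0068] q1,6 [0.2021 0.2699] op 0.0488 52.2
```

```bash
python3 -m jog '[[[0.035,0.005,0],[0,0,0]],[[0.065,0.009,0],[0,0,0]],[[0.09,0.012,0.005],[0,0,0]],[[0.102,0.014,0.013],[0,0,0]],[[0.104,0.014,0.017],[0,0,0]]]' && python3 -m jog '[[[0,0,0],[0,0,0]],[[0,0,0],[0,0,0]]]'>/dev/null; python3 go.py 0.5155 0.280 0.156
python3 - <<'E'
from h import *
S=optics.get_image("side");T=optics.get_image("top")
b=cv2.resize(S["image"][200:360,220:380],(500,500)); t=cv2.resize(T["image"][130:290,120:280],(300,300))
o=np.zeros((500,800,3),np.uint8);o[:,:500]=b;o[:300,500:]=t;cv2.imwrite("pics/two3.png",o)
E
```

```text
t: 9.4
tool_pos: [0.5145, 0.2788, 0.1793]
tool_rot: [-2.293, -2.146, 0.004]
contact_force: [-0.7, 0.2, -1.8]
opening: 0.0486
grip_force: 52.1
t 9.6 pos [0.5152 0.2773 0.1809] shift [0.0028 0.0002 0.0249] turn [-0.0007  0.0008  0.0061] F [-0.3701  0.67   -1.7017] q1,6 [0.3668 0.4358] op 0.0487 52.1
```

View pics/two3.png

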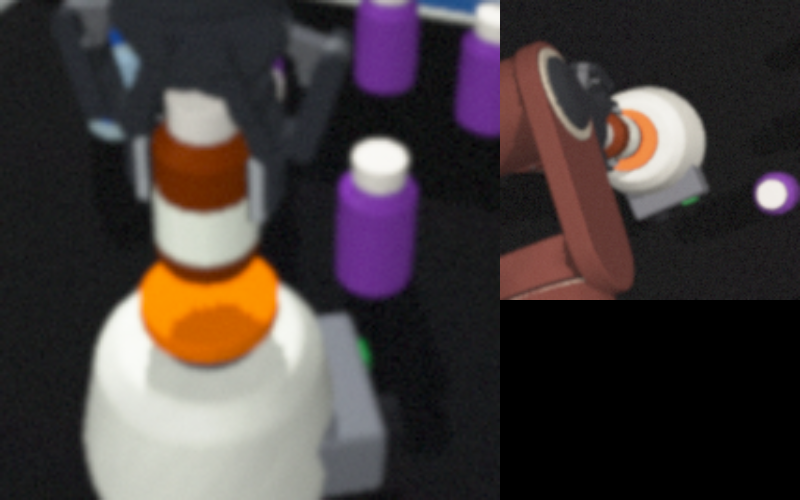

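The bottle hangs upright over the pad: bottle at crop (205,200), pad centre at (208,305), shadow on the pad. Pressing down now.

```bash
python3 -m jog '[[[0.002,0,0.01],[0,0,0]],[[0.002,0,0.02],[0,0,0]],[[0.002,0,0.025],[0,0,0]],[[0.002,0,0.029],[0,0,0]],[[0.002,0,0.033],[0,0,0]]]' - 75 && python3 go.py 0.5155 0.280 0.1455 && python3 -m jog '[[[0,0,0.002],[0,0,0]],[[0,0,0.0035],[0,0,0]],[[0,0,0.0035],[0,0,0]]]'; python3 go.py 0.5155 0.280 0.1455
```

```text
t: 10.2
tool_pos: [0.5155, 0.2803, 0.1488]
tool_rot: [-2.296, -2.145, 0.001]
contact_force: [-3.7, -1.6, 5.2]
opening: 0.0481
grip_force: 78.5
t 10.2 pos [0.5155 0.2803 0.1488] shift [-0.0003  0.      0.0033] turn [-0.0005  0.0004  0.0071] F [-3.6846 -1.5689  5.2139] q1,6 [0.3713 0.4393] op 0.0481 78.5
t: 10.5
tool_pos: [0.5156, 0.2804, 0.1462]
tool_rot: [2.295, 2.145, -0.001]
contact_force: [-5.0, -2.4, 6.0]
opening: 0.0484
grip_force: 78.7
t 10.5 pos [0.5156 0.2804 0.1462] shift [-0.0004 -0.0001  0.0007] turn [-0.0002  0.0003  0.0072] F [-4.9824 -2.4276  5.9869] q1,6 [0.3713 0.4392] op 0.0484 78.7
```

```bash
python3 -m jog '[[[0,0,0.001],[0,0,0]],[[0,0,0.002],[0,0,0]],[[0,0,0.002],[0,0,0]]]'; python3 -m jog '[[[0,0,0.001],[0,0,0]],[[0,0,0.001],[0,0,0]]]'
```

```text
t: 10.8
tool_pos: [0.5158, 0.2805, 0.1457]
tool_rot: [2.295, 2.145, 0.0]
contact_force: [-6.4, -2.3, 11.7]
opening: 0.0488
grip_force: 79.4
t: 11.0
tool_pos: [0.5159, 0.2806, 0.1457]
tool_rot: [2.295, 2.145, 0.0]
contact_force: [-8.4, -3.3, 15.4]
opening: 0.0483
grip_force: 79.7
```

```bash
python3 -m jog '[[[0,0,0.0005],[0,0,0]],[[0,0,0.0005],[0,0,0]],[[0,0,0.0005],[0,0,0]],[[0,0,0.0005],[0,0,0]],[[0,0,0.0005],[0,0,0]]]'; for i in 1 2 ; do python3 -m jog '[[[0,0,0],[0,0,0]],[[0,0,0],[0,0,0]],[[0,0,0],[0,0,0]],[[0,0,0],[0,0,0]],[[0,0,0],[0,0,0]]]' | grep -E "^t:|pos|contact";done; python3 -m jog '[[[0,0,0],[0,0,0]],[[0,0,0],[0,0,0]],[[0,0,0],[0,0,0]],[[0,0,0],[0,0,0]],[[0,0,0],[0,0,0]]]'
```

```text
t: 11.5
tool_pos: [0.5159, 0.2806, 0.1456]
tool_rot: [2.295, 2.145, 0.0]
contact_force: [-9.1, -4.2, 17.4]
opening: 0.0485
grip_force: 79.9
t: 12.0
tool_pos: [0.5159, 0.2806, 0.1456]
contact_force: [-9.5, -3.5, 17.2]
t: 12.5
tool_pos: [0.5159, 0.2806, 0.1457]
contact_force: [-8.8, -4.0, 16.9]
t: 13.0
tool_pos: [0.5159, 0.2805, 0.1457]
tool_rot: [2.295, 2.145, 0.0]
contact_force: [-9.7, -4.3, 17.9]
opening: 0.0482
grip_force: 79.9
```

The pad has bottomed: TCP steady at 0.1457, which equals pad 0.116 plus the 0.0297 grasp offset, at about 18 N. It has been held for 2.2 s, so I'm lifting and carrying the bottle to the balance.

```bash
python3 -m jog '[[[0,0,-0.02],[0,0,0]],[[0,0,-0.05],[0,0,0]],[[0,0,-0.085],[0,0,0]],[[-0.02,0,-0.115],[0,0,0]],[[-0.05,0,-0.13],[0,0,0]]]' && python3 -m jog '[[[-0.035,0,0],[0,0,0]],[[-0.07,0,0],[0,0,0]],[[-0.105,0,0],[0,0,0]],[[-0.14,0,0],[0,0,0]],[[-0.175,0,0],[0,0,0]]]' >/dev/null && python3 -m jog '[[[-0.035,0,0],[0,0,0]],[[-0.07,0,0],[0,0,0]],[[-0.105,0,0],[0,0,0]],[[-0.14,0,0],[0,0,0]],[[-0.17,0,0],[0,0,0]]]' && python3 go.py 0.475 -0.3045 0.27
```

```text
t: 13.5
tool_pos: [0.5135, 0.2314, 0.2749]
tool_rot: [2.291, 2.146, 0.009]
contact_force: [0.0, 0.1, -1.5]
opening: 0.0484
grip_force: 78.0
t: 14.5
tool_pos: [0.4886, -0.1154, 0.271]
tool_rot: [2.296, 2.143, 0.001]
contact_force: [1.3, 0.4, -1.7]
opening: 0.0481
grip_force: 78.0
t 14.5 pos [ 0.4886 -0.1154  0.271 ] shift [-0.1896 -0.0007  0.0011] turn [0.001  0.0004 0.0065] F [ 1.33    0.3797 -1.7283] q1,6 [-0.3802 -0.3117] op 0.0481 78.0
```

```bash
python3 -m jog '[[[-0.045,0,0],[0,0,0]],[[-0.09,0,0],[0,0,0]],[[-0.135,0,0],[0,0,0]],[[-0.17,-0.001,0],[0,0,0]],[[-0.189,-0.001,0],[0,0,0]]]' >/dev/null&& python3 -m jog '[[[0,0,0],[0,0,0]],[[0,0,0],[0,0,0]]]'>/dev/null; python3 go.py 0.475 -0.3045 0.107
python3 - <<'E'
from h import *
S=optics.get_image("side");T=optics.get_image("top")
for d,b in((T,(420,160,540,265)),(S,(330,80,400,150))):
    for c,a,r in blobs(d,(100,120,60),(125,255,255),b,8): print(c,a,cast(d,c,.217))
b=cv2.resize(S["image"][50:210,270:430],(500,500),interpolation=2); t=cv2.resize(T["image"][110:310,390:590],(300,300))
o=np.zeros((500,800,3),np.uint8);o[:,:500]=b;o[:300,500:]=t;cv2.imwrite("pics/two4.png",o)
E
```

```text
t 15.2 pos [ 0.475  -0.3016  0.2709] shift [-0.003   0.0002  0.1639] turn [-0.0001 -0.0011  0.0071] F [ 0.058  -0.1399 -1.345 ] q1,6 [-0.6984 -0.6304] op 0.0484 77.9
[475.62895928 166.3800905 ] 221 [ 0.57958845 -0.31141518  0.217     ]
[536.04424779 254.32743363] 113 [ 0.40786777 -0.42300756  0.217     ]
```

View pics/two4.png

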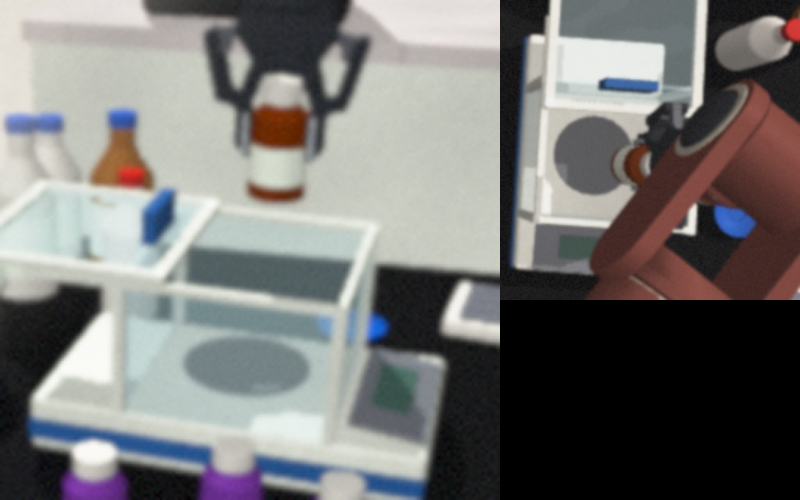

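The roof stands open with its handle at (0.580,-0.311). The bottle hangs upright at crop (277,150) above the opening, clear of the roof edge, so I'm lowering it.

```bash
python3 -m jog '[[[-0.002,0,0.02],[0,0,0]],[[-0.003,0,0.05],[0,0,0]],[[-0.003,0,0.08],[0,0,0]],[[-0.003,0,0.11],[0,0,0]],[[-0.003,0,0.135],[0,0,0]]]' && python3 -m jog '[[[0,0,0.01],[0,0,0]],[[0,0,0.018],[0,0,0]],[[0,0,0.023],[0,0,0]],[[0,0,0.026],[0,0,0]],[[0,0,0.026],[0,0,0]]]' && python3 go.py 0.475 -0.3045 0.1047
```

```text
t: 15.8
tool_pos: [0.4748, -0.3033, 0.1347]
tool_rot: [-2.293, -2.147, -0.0]
contact_force: [0.2, 0.4, -1.7]
opening: 0.0484
grip_force: 77.9
t: 16.3
tool_pos: [0.4751, -0.3055, 0.111]
tool_rot: [2.295, 2.144, 0.0]
contact_force: [0.7, -0.0, -1.4]
opening: 0.0485
grip_force: 77.9
t 16.3 pos [ 0.4751 -0.3055  0.111 ] shift [ 0.001  -0.0001  0.0063] turn [0.0009 0.0007 0.0072] F [ 0.7489 -0.0025 -1.4015] q1,6 [-0.7032 -0.6353] op 0.0485 77.9
```

```bash
python3 -m jog '[[[0,0,0.002],[0,0,0]],[[0,0,0.004],[0,0,0]],[[0,0,0.005],[0,0,0]],[[0,0,0.006],[0,0,0]],[[0,0,0.006],[0,0,0]]]'; python3 -m jog '[[[0,0,0.0005],[0,0,0]],[[0,0,0.001],[0,0,0]],[[0,0,0.001],[0,0,0]]]'
```

```text
t: 16.8
tool_pos: [0.4748, -0.3054, 0.1048]
tool_rot: [2.296, 2.144, -0.0]
contact_force: [-0.9, 0.9, 1.0]
opening: 0.0486
grip_force: 78.1
t: 17.1
tool_pos: [0.4748, -0.3053, 0.1047]
tool_rot: [-2.296, -2.145, 0.0]
contact_force: [-2.9, 2.5, 7.0]
opening: 0.0484
grip_force: 78.8
```

The bottle has touched down at 0.1047, the expected height. Releasing with a modest opening and rising.

```bash
python3 -m jog '[[[0,0,-0.0005],[0,0,0]],[[0,0,-0.0005],[0,0,0]],[[0,0,-0.0005],[0,0,0]],[[0,0,-0.0005],[0,0,0]],[[0,0,-0.0005],[0,0,0]]]' 0.8 30 && python3 -m jog '[[[0,0,-0.01],[0,0,0]],[[0,0,-0.04],[0,0,0]],[[0,0,-0.08],[0,0,0]],[[0,0,-0.12],[0,0,0]],[[0,0,-0.165],[0,0,0]]]' && python3 go.py 0.5795 -0.3120 0.27
python3 - <<'E'
from h import *
S=optics.get_image("side");T=optics.get_image("top")
b=cv2.resize(S["image"][50:210,270:430],(500,500),interpolation=2); t=cv2.resize(T["image"][110:310,390:590],(300,300))
o=np.zeros((500,800,3),np.uint8);o[:,:500]=b;o[:300,500:]=t;cv2.imwrite("pics/two5.png",o)
E
```

```text
t: 17.6
tool_pos: [0.4746, -0.3052, 0.1036]
tool_rot: [-2.296, -2.145, 0.0]
contact_force: [-0.3, 0.2, -0.8]
opening: 0.0683
grip_force: 0.0
t: 18.1
tool_pos: [0.4742, -0.3048, 0.2703]
tool_rot: [-2.295, -2.144, 0.0]
contact_force: [1.9, -0.8, -0.1]
opening: 0.0685
grip_force: 0.0
t 18.1 pos [ 0.4742 -0.3048  0.2703] shift [0.     0.1055 0.0003] turn [-0.0006 -0.0005  0.0071] F [ 1.9283 -0.8492 -0.0702] q1,6 [-0.7033 -0.6353] op 0.0685 0.0
```

View pics/two5.png

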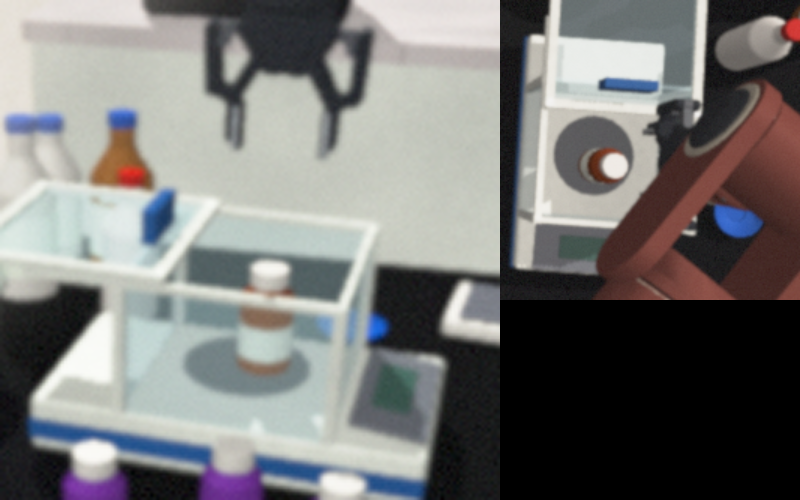

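The bottle stands upright within the pan: bottle at crop (265,330), pan ellipse centred at (247,365). Next I'm going to the handle to shut the roof.

```bash
python3 -m jog '[[[0,0.03,0],[0,0,0]],[[0,0.065,0],[0,0,0]],[[0,0.095,0],[0,0,0]],[[0,0.105,0],[0,0,0]],[[0,0.105,0],[0,0,0]]]' 1 >/dev/null && python3 -m jog '[[[0,0,0.015],[0,0,0]],[[0,0,0.035],[0,0,0]],[[0,0,0.05],[0,0,0]],[[0,0,0.058],[0,0,0]],[[0,0,0.058],[0,0,0]]]' && python3 -m jog '[[[0,0,0],[0,0,0]],[[0,0,0],[0,0,0]],[[0,0,0],[0,0,0]],[[0,0,0],[0,0,0]],[[0,0,0],[0,0,0]]]' 0 20 && python3 go.py 0.430 -0.301 0.212
```

```text
t: 19.2
tool_pos: [0.5781, -0.3119, 0.2085]
tool_rot: [-2.294, -2.142, 0.001]
contact_force: [-0.0, 0.7, -0.3]
opening: 0.0857
grip_force: 0.0
t: 19.7
tool_pos: [0.5797, -0.3125, 0.2113]
tool_rot: [2.295, 2.144, 0.0]
contact_force: [0.4, 0.6, 5.1]
opening: 0.0135
grip_force: 23.2
t 19.7 pos [ 0.5797 -0.3125  0.2113] shift [ 0.0013 -0.1501 -0.0008] turn [0.0009 0.0004 0.007 ] F [0.3792 0.6188 5.1371] q1,6 [-0.6073 -0.5393] op 0.0135 23.2
```

```bash
python3 -m jog '[[[0,-0.015,-0.002],[0,0,0]],[[0,-0.04,-0.002],[0,0,0]],[[0,-0.065,-0.002],[0,0,0]],[[0,-0.09,-0.002],[0,0,0]],[[0,-0.115,-0.002],[0,0,0]]]' && python3 -m jog '[[[0,-0.015,0],[0,0,0]],[[0,-0.025,0],[0,0,0]],[[0,-0.032,0],[0,0,0]],[[0,-0.035,0],[0,0,0]],[[0,-0.036,0],[0,0,0]]]' && python3 -m jog '[[[0,-0.001,0],[0,0,0]],[[0,-0.002,0],[0,0,0]],[[0,-0.002,0],[0,0,0]]]'
```

```text
t: 20.2
tool_pos: [0.464, -0.3031, 0.2114]
tool_rot: [-2.294, -2.143, -0.004]
contact_force: [2.1, 2.3, -3.3]
opening: 0.0133
grip_force: 22.1
t: 20.7
tool_pos: [0.4307, -0.3004, 0.2114]
tool_rot: [2.295, 2.144, 0.011]
contact_force: [13.4, 4.8, -8.9]
opening: 0.0134
grip_force: 21.7
t: 21.0
tool_pos: [0.4307, -0.3004, 0.2114]
tool_rot: [2.291, 2.142, 0.015]
contact_force: [18.0, 2.7, -11.0]
opening: 0.0135
grip_force: 22.0
```

The roof is at its stop, with force rising and no further motion. Releasing, rising clear and checking.

```bash
python3 -m jog '[[[0,0,0],[0,0,0]],[[0,0,0],[0,0,0]],[[0,0,0],[0,0,0]],[[0,0,0],[0,0,0]],[[0,0,-0.01],[0,0,0]]]' 1 && python3 -m jog '[[[0,0,-0.03],[0,0,0]],[[0,0,-0.07],[0,0,0]],[[0,0,-0.1],[0,0,0]],[[0.04,0,-0.11],[0,0,0]],[[0.08,0,-0.11],[0,0,0]]]' >/dev/null && python3 -m jog '[[[0.045,0,0],[0,0,0]],[[0.09,0,0],[0,0,0]],[[0.135,0,0],[0,0,0]],[[0.18,0,0],[0,0,0]],[[0.22,0,0],[0,0,0]]]'
python3 - <<'E'
from h import *
S=optics.get_image("side");T=optics.get_image("top")
for d,b in((T,(430,150,510,262)),(S,(350,90,395,145))):
    for c,a,r in blobs(d,(100,120,60),(125,255,255),b,8): print(c,a,cast(d,c,.215))
b=cv2.resize(S["image"][80:300,230:450],(500,500),interpolation=2); t=cv2.resize(T["image"][110:310,290:540],(300,240))
o=np.zeros((500,800,3),np.uint8);o[:,:500]=b;o[:240,500:]=t;cv2.imwrite("pics/two6.png",o)
E
```

```text
t: 21.5
tool_pos: [0.426, -0.3016, 0.2217]
tool_rot: [-2.294, -2.142, 0.001]
contact_force: [-0.3, -0.5, -0.6]
opening: 0.0838
grip_force: 0.0
t: 22.5
tool_pos: [0.447, -0.0008, 0.3341]
tool_rot: [2.294, 2.144, 0.002]
contact_force: [0.5, 0.3, -0.6]
opening: 0.0853
grip_force: 0.0
[471.32124352 242.70466321] 193 [ 0.43148068 -0.29954785  0.215     ]
[372.49382716 125.33333333] 81 [ 0.43009665 -0.27946021  0.215     ]
```

View pics/two6.png

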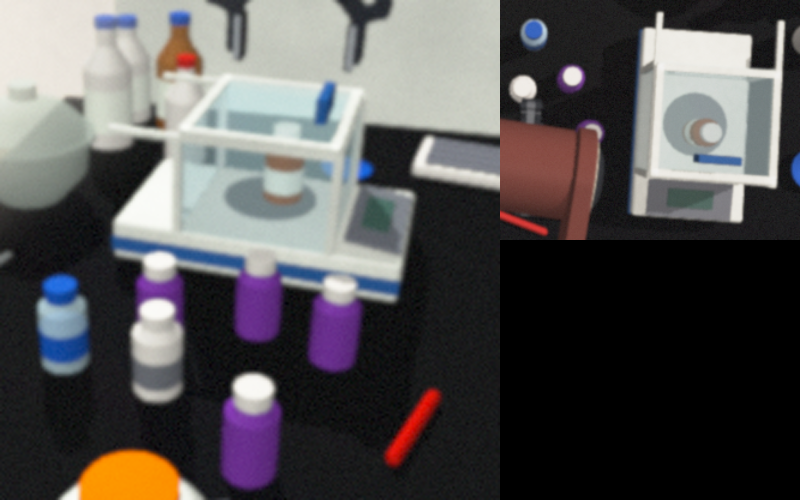

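The roof is shut: the handle is at (471,243), 1 mm past where it started and on its stop. The amber bottle stands upright on the pan, the other bottles are unmoved and the arm is clear.

```bash
python3 -c "
from station import job
print(job.finish_job())"
```

```text
the job is handed in; nothing more can be done
None
```

The amber bottle was mixed with the pad held fully down for about 2.2 s. It now stands upright on the balance pan with the roof shut on its stop, the white and clear bottles were not moved, and the job was handed in at about 22.6 s.

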